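# Park and lock the tube rotator

## Task

The tube rotator is switched off and must be locked before the tubes are taken out. Turn its drum by the metal rim until the notch in the rim is at the very top, then swing the steel locking hook forward from the housing until its nose rests fully home in the notch. Keep off the tubes and leave the other things on the bench as they are.

Things in the scene. Friction and masses are not known exactly. Their poses are not given: they have to be found in the camera images.
- rotator: Tube rotator, a bench device fixed in place: grey foot 225 x 170 mm, white housing (115 deep x 140 wide x 165 mm high, front face at x = +35 mm) and a drum in front of it. Origin on the bench, straight below the middle of the rim; -x points to the front (tubes, robot), y across, z up. The drum turns about a level axis along x, 125 mm above the origin.
- drum (a joint): Turn of the drum about the rotator's x axis, rad; 0 or a whole turn when the notch is exactly at the top; grows as the top of the rim moves towards the rotator's -y. It spins without end and stays where it is left (bearing drag about 0.03 N m, drum about 0.75 kg).
- rim_top (a point): Highest point of the rim, 220 mm above the bench (fixed to the rotator, not to the drum). The rim is a plain aluminium disc, 95 mm radius, 16 mm thick (x = -8 to +8 mm). In front the tube block has 71 mm radius, so 24 mm of the rim's face is bare; behind it are 27 mm to the housing. It can be pinched from above across its thickness, or dragged by a fingertip.
- notch (a point): The only notch in the rim: square, 20 mm wide, cut 17 mm deep through the whole thickness, its mouth widened by 2.5 mm at each side. The point is at its mouth, on the 95 mm radius, in the middle of the thickness; it goes round with the drum.
- hook (a joint): Locking hook's angle, rad: 0 closed (nose fully in the notch, at its stop), growing as it swings up and back to its end stop at 1.75, leaning back over the housing. It stays where it is left (hinge drag about 0.04 N m, hook 60 g). Off the notch the nose lands on the rim and the hook stops near 0.25. Pressed down, the round nose centres the drum itself from up to 8 mm off.
- hook_hinge (a point): Middle of the hook's hinge pin: axis along the rotator's y, 60 mm behind the middle of the rim (x = +60 mm), 187 mm above the bench.
- hook_tab (a point): Finger tab at the free end of the hook, 96 mm from the hinge pin. The hook is a bent steel strap 18 mm wide, 4 mm thick. Closed, it rises steeply from the pin to 47 mm above it, then runs level forward over the rim (234 mm above the bench) to the tab, which lies 80 mm in front of the pin and 53 mm above it.
- hook_nose (a point): Lowest point of the hook's nose, a round-ended 14 mm wide and 18 mm long block under the strap; closed, it lies 15 mm below the top of the rim, 60 mm in front of the hinge pin.
- tubes: The six capped sample tubes (17 mm caps) that stick out of the front of the drum by about 55 mm, in a ring of 52 mm radius, and go round with it; origin on the drum's axis at the middle of the rim, x along the axis. Not to be touched.
- wash_bottle: White wash bottle with a bent spout, 190 mm high, loose bystander; origin under its middle.
- bench_timer: Bench timer, 64 x 64 x 19 mm, loose bystander; origin under its middle.
- tape_roll: Roll of paper tape lying flat, 62 mm across, 19 mm high, loose bystander; origin under its middle.
- dropper_1: Dropper bottle, 25 mm across, 73 mm high, loose bystander near the foot of the rotator; origin under its middle.
- marker_black: Marker pen lying on the bench, 135 mm long, 16 mm thick, loose bystander beside the foot of the rotator; origin under its middle.

How it is judged:
By the outcome, as a careful person would: the job done as asked, in the order asked, and still so for the second after the job is handed in, with the robot touching nothing.
It also fails if it takes over 67 s, if anything falls off the work surface, if the arm or the gripper's body presses on something with over 40 N, if the wrist force passes 120 N, or if a joint passes its speed limit or range.

## Robot

A 6-joint arm with a two-finger parallel gripper is mounted at the origin on a cart in front of the work surface, level with it; the furniture and walls round the work are solid. World frame = base frame: x ahead of the robot, y to its left, z up, the work surface at z = 0. Lengths are in m, angles in rad, forces in N, time in s.
With the tool pointing down it reaches from about 0.275 to 0.825 m from the base axis. Payload 5.2 kg.
Tool frame: the origin (TCP) lies between the finger pads; the fingertips stand 22 mm ahead of it and the grasp point (between the pads) lies 3 mm ahead of it (bot.tcp_to_tips is the distance from the TCP to the fingertips, in m); z points along the fingers, y is the line along which they close (so a half turn about z gives the same grasp; the last joint's range is limited). The gripper opens to 93 mm and grips with 3 to 60 N. Pads are 15 mm wide; open, the fingers measure 128 mm over their backs; the gripper's body (75 mm by 188 mm) begins 65 mm behind the grasp point.
Start: joints at [-1.437, 0.259, 1.535, -0, 1.348, -0.203], TCP at [0.182, -0.519, 0.241] pointing down, gripper open.
Joint ranges: [-3.14, 3.14], [-0.91, 2.08], [0.19, 2.58], [-1.22, 4.36], [0.22, 2.71], [-3.12, 3.12]. Speed limits (rad/s): [2.57, 2.57, 3.14, 3.14, 3.14, 3.14].

## Interface

Orientations are given as a unit quaternion [x, y, z, w].
In Python, from rig import bot, planner, eyes, job gives the robot as it stands. The module is installed in compiled form; this text tells all that it offers. Calls block until the motion is done:
- bot.move_ptp(position, orientation): joint-space move of the TCP to a pose.
- bot.line_to(position, max_speed=0.15, rot=None, f_stop=None): straight line of the TCP; rot=None keeps the orientation; max_speed is the mean speed in m/s. With f_stop (N) it stops when the force on the tool has changed by that much, and returns True; else False.
- bot.movej(angles): joint-space move.
- bot.gripper_to(opening, strength=None): finger opening in m; strength is the grip in N (None keeps the last); returns when the fingers have stopped.
- bot.hold(seconds).
- planner.inverse_kinematics(position, orientation): joint angles nearest the present ones, or None.
- bot.state(): the state.
- eyes.camera(name): name is "scene" or "side" or "wrist"; returns a dict with "frame" (400x640x3 uint8, blue, green, red), "K" (3x3 intrinsics, pixels), "k1" (the pictures are not rectified: a ray, as slopes to the right and down, at radius r is drawn at 1 + k1 r^2 times it, then the intrinsics apply), "eye" and "rotation" of the camera in the world; the wrist camera has in their place "T_tool_cam" (4x4, takes a point from camera to tool coordinates, whose origin is the TCP and whose axes are the flange's). Camera axes: x right, y up, looking along -z (the intrinsics and any distortion apply to the point x, -y, -z); pixel columns grow to the right and rows downward; lengths in m; the calibration is good to about 2 mm. A picture is of the moment at which its call begins: read the wrist's pose just before it. There is no depth.
A pose or a line that the arm cannot do raises bot.IKError and nothing moves.
- job.job_done(): hands the job in; it is judged then, once.
The state is a dict: "clock": time; "qpos": joint angles; "qd": joint speeds; "effort": joint torques, N m; "tcp_pos": TCP position; "orientation": TCP orientation; "ft_force": force on the tool from outside, world axes, zero at the start; "torque": the same for the moment, N m; "finger_gap": finger opening in m; "grasp_force": force on a finger pad.
Only numpy, scipy, OpenCV 4.12 (cv2) and the standard library are available. Lean on these libraries where they do the work, as an engineer would, in place of code of your own. Each camera call takes 0.05 s, during which the arm holds its last target. There are 200 camera calls.

## Working session

There is one attempt and no reset: what is moved stays moved. The work goes in short steps, each a Python script; the robot and the scene stay as the last script left them, time stands still between calls to the robot, and variables do not carry over. Pictures are saved under pics/ and viewed, at most 10 in all, crops included, and the job is handed in when it is done.

```bash
mkdir -p pics; python3 - <<'E'
from rig import bot,eyes
import cv2,numpy as np
for n in ["scene","side"]:
    c=eyes.camera(n); cv2.imwrite(f"pics/{n}0.png",c["frame"]); print(n,c["K"].tolist(),c["k1"],np.round(c["eye"],3),np.round(c["rotation"],3).tolist())
s=bot.state();print(s["clock"],s["orientation"],s["ft_force"])
E
```

```text
scene [[369.936113589636, 0.0, 319.21815617248535], [0.0, 369.936113589636, 190.1834636099357], [0.0, 0.0, 1.0]] -0.05851836492595836 [0.173 0.513 0.909] [-0.096, 0.329, 0.899, -0.272]
side [[468.25247547413244, 0.0, 317.52349926194967], [0.0, 468.25247547413244, 200.236691131246], [0.0, 0.0, 1.0]] -0.007861371855544653 [0.232 0.642 1.097] [-0.062, 0.303, 0.933, -0.182]
0.1 [ 9.85850662e-01  1.67623987e-01  1.34651879e-05 -8.19612658e-04] [-0.23454903 -0.21596338  0.55359456]
```

View pics/scene0.png

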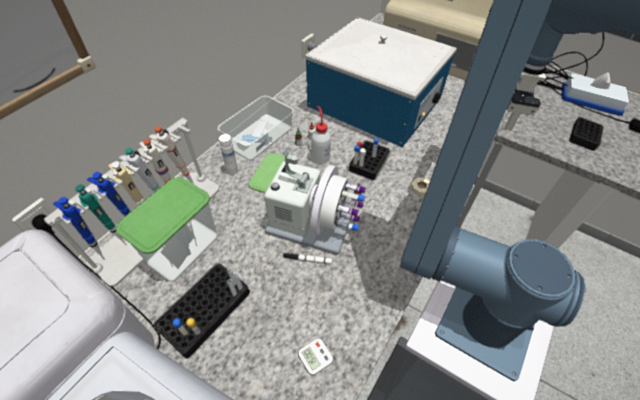

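View pics/side0.png

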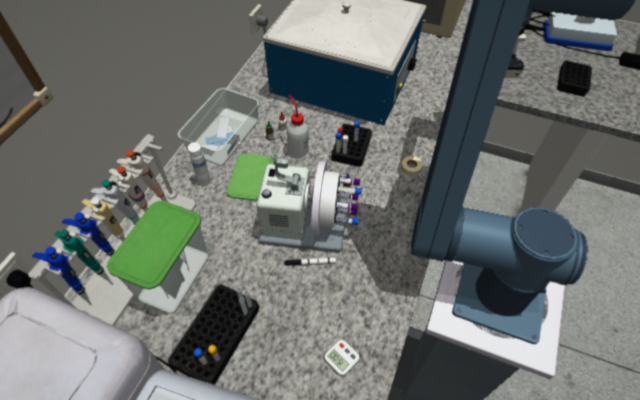

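Both views show the rotator: scene about (310,205), side about (305,210). The drum faces the robot to the right and the hook leans back over the housing. Next I'll enlarge both views.

```bash
cat > h.py <<'E'
from rig import bot,planner,eyes,job
import cv2,numpy as np
from scipy.spatial.transform import Rotation as R
def cam(n):
    if n=="wrist":
        s=bot.state(); c=eyes.camera(n); T=np.array(c["T_tool_cam"]); Rt=R.from_quat(s["orientation"]).as_matrix()
        c["eye"]=Rt@T[:3,3]+s["tcp_pos"]; c["Rm"]=Rt@T[:3,:3]
    else:
        c=eyes.camera(n); c["Rm"]=R.from_quat(c["rotation"]).as_matrix()
    return c
def ray(c,uv):
    p=cv2.undistortPoints(np.array([[uv]],float),c["K"],np.array([c["k1"],0,0,0.]))[0,0]
    d=c["Rm"]@[p[0],-p[1],-1]; return np.array(c["eye"]),d/np.linalg.norm(d)
def plane(c,uv,z):
    e,d=ray(c,uv); return e+d*(z-e[2])/d[2]
def proj(c,P):
    q=c["Rm"].T@(np.atleast_2d(P)-c["eye"]).T; q=np.array([q[0],-q[1],-q[2]]).T
    return cv2.projectPoints(q,np.zeros(3),np.zeros(3),c["K"],np.array([c["k1"],0,0,0.]))[0][:,0]
def tri(a,b):
    (e1,d1),(e2,d2)=a,b; t=np.linalg.lstsq(np.array([d1,-d2]).T,e2-e1,rcond=None)[0]
    p,q=e1+t[0]*d1,e2+t[1]*d2; return (p+q)/2,np.linalg.norm(p-q)
E
python3 - <<'E'
import cv2,numpy as np
a=cv2.imread("pics/scene0.png")[140:260,250:380];b=cv2.imread("pics/side0.png")[145:265,240:370]
cv2.imwrite("pics/crop0.png",cv2.resize(np.hstack([a[:,:],b]),None,fx=3.07,fy=3.07,interpolation=cv2.INTER_CUBIC))
E
```

```text
(no output)
```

View pics/crop0.png

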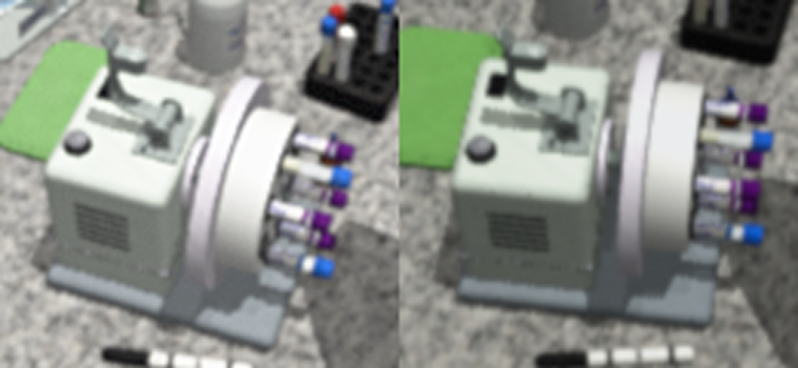

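The notch is not on the visible part of the rim, so it must be towards the far side or low down. The hook is fully back. I'll get the rotator's pose from the housing-top corners by triangulation.

```bash
python3 - <<'E'
from h import *
A,B=cam("scene"),cam("side")
f=3.0692
sc={"rearfar":(100,65),"rearnear":(50,182),"frontnear":(175,207),"frontfar":(216,90),"footRN":(48,275),"footFN":(270,342),"rimtop":(250,78),"rimtopfront":(268,88),"tab":(125,43)}
sd={"rearfar":(484,60),"rearnear":(455,188),"frontnear":(597,195),"frontfar":(609,72),"footRN":(459,296),"footFN":(713,320),"rimtop":(652,48),"rimtopfront":(664,58),"tab":(525,38)}
for k in sc:
    a=np.array(sc[k])/f+(250,140); b=(np.array(sd[k])-(399,0))/f+(240,145)
    p,g=tri(ray(A,a),ray(B,b)); print(k,np.round(p,3),round(g,4), [np.round(plane(c,u,z)[:2],3).tolist() for c,u in((A,a),(B,b)) for z in ((.165,.185) if k[0] in'rf' and 'foot' not in k else (.0,.02))])
E
```

```text
rearfar [ 0.652 -0.034  0.178] 0.0009 [[0.66, -0.044], [0.647, -0.029], [0.657, -0.042], [0.648, -0.028]]
rearnear [0.638 0.062 0.121] 0.0035 [[0.612, 0.089], [0.6, 0.101], [0.621, 0.087], [0.612, 0.098]]
frontnear [0.519 0.039 0.145] 0.0021 [[0.509, 0.053], [0.5, 0.065], [0.513, 0.05], [0.507, 0.063]]
frontfar [ 0.553 -0.072  0.167] 0.0054 [[0.554, -0.077], [0.544, -0.061], [0.554, -0.07], [0.547, -0.055]]
footRN [0.628 0.098 0.017] 0.0064 [[0.638, 0.086], [0.628, 0.095], [0.633, 0.092], [0.626, 0.103]]
footFN [0.407 0.061 0.056] 0.0018 [[0.422, 0.03], [0.417, 0.041], [0.416, 0.031], [0.412, 0.042]]
rimtop [ 0.516 -0.072  0.208] 0.0024 [[0.537, -0.107], [0.527, -0.09], [0.53, -0.108], [0.523, -0.092]]
rimtopfront [ 0.515 -0.101  0.168] 0.0025 [[0.517, -0.105], [0.508, -0.088], [0.516, -0.102], [0.51, -0.086]]
tab [0.59  0.003 0.269] 0.0007 [[0.766, -0.211], [0.753, -0.195], [0.707, -0.205], [0.698, -0.19]]
```

```bash
cat >> h.py <<'E'
YAW=np.radians(17.5); O=np.array([.499,-.021,0]); RW=R.from_euler('z',YAW).as_matrix()
def W(p): return O+RW@np.array(p,float)
def loc(p): return RW.T@(np.array(p)-O)
def look(zdir,ydir):
    z=np.array(zdir,float);z/=np.linalg.norm(z); y=np.array(ydir,float); y-=z*(y@z); y/=np.linalg.norm(y)
    return R.from_matrix(np.array([np.cross(y,z),y,z]).T).as_quat()
E
python3 - <<'E'
from h import *
c=cam("wrist"); print(np.round(c["T_tool_cam"],3).tolist(),c["K"][0][0])
print(bot.state()["clock"])
t=W([0,-.02,.13])
for p in ([-.25,-.1,.42],[-.22,-.12,.38],[-.2,-.2,.4],[-.28,-.05,.35],[-.1,-.25,.4]):
  for a in range(0,360,45):
    w=W(p); z=t-w; b=R.from_quat(look(z,[0,1,.01])); q=(b*R.from_euler('z',a,degrees=True)).as_quat()
    j=planner.inverse_kinematics(w,q)
    if j is not None: print(p,a,np.round(j,2))
E
```

```text
[[0.001, 0.953, 0.302, 0.084], [1.0, -0.001, -0.0, 0.001], [-0.0, 0.302, -0.953, -0.144], [0.0, 0.0, 0.0, 1.0]] 302.273223157354
0.25
[-0.25, -0.1, 0.42] 0 [-1.6  -0.19  1.79  0.62  1.97  3.11]
[-0.25, -0.1, 0.42] 45 [-1.6  -0.19  1.79  0.62  1.97 -2.39]
[-0.25, -0.1, 0.42] 90 [-1.6  -0.19  1.79  0.62  1.97 -1.6 ]
[-0.25, -0.1, 0.42] 135 [-1.6  -0.19  1.79  0.62  1.97 -0.82]
[-0.25, -0.1, 0.42] 180 [-1.6  -0.19  1.79  0.62  1.97 -0.03]
[-0.25, -0.1, 0.42] 225 [-1.6  -0.19  1.79  0.62  1.97  0.75]
[-0.25, -0.1, 0.42] 270 [-1.6  -0.19  1.79  0.62  1.97  1.54]
[-0.25, -0.1, 0.42] 315 [-1.6  -0.19  1.79  0.62  1.97  2.32]
[-0.22, -0.12, 0.38] 45 [-1.47 -0.07  1.8   0.63  1.87 -2.36]
[-0.22, -0.12, 0.38] 90 [-1.47 -0.07  1.8   0.63  1.87 -1.58]
[-0.22, -0.12, 0.38] 135 [-1.47 -0.07  1.8   0.63  1.87 -0.79]
[-0.22, -0.12, 0.38] 180 [-1.47 -0.07  1.8   0.63  1.87 -0.01]
[-0.22, -0.12, 0.38] 225 [-1.47 -0.07  1.8   0.63  1.87  0.78]
[-0.22, -0.12, 0.38] 270 [-1.47 -0.07  1.8   0.63  1.87  1.56]
[-0.22, -0.12, 0.38] 315 [-1.47 -0.07  1.8   0.63  1.87  2.35]
[-0.2, -0.2, 0.4] 0 [-1.31  0.21  1
[... 724 characters left out ...]
3   2.14  0.6   2.   -0.53]
[-0.28, -0.05, 0.35] 225 [-2.02 -0.3   2.14  0.6   2.    0.25]
[-0.28, -0.05, 0.35] 270 [-2.02 -0.3   2.14  0.6   2.    1.04]
[-0.28, -0.05, 0.35] 315 [-2.02 -0.3   2.14  0.6   2.    1.82]
[-0.1, -0.25, 0.4] 0 [-1.02  0.5   1.02  0.53  2.18 -2.44]
[-0.1, -0.25, 0.4] 45 [-1.02  0.5   1.02  0.53  2.18 -1.65]
[-0.1, -0.25, 0.4] 90 [-1.02  0.5   1.02  0.53  2.18 -0.87]
[-0.1, -0.25, 0.4] 135 [-1.02  0.5   1.02  0.53  2.18 -0.08]
[-0.1, -0.25, 0.4] 180 [-1.02  0.5   1.02  0.53  2.18  0.7 ]
[-0.1, -0.25, 0.4] 225 [-1.02  0.5   1.02  0.53  2.18  1.49]
[-0.1, -0.25, 0.4] 270 [-1.02  0.5   1.02  0.53  2.18  2.27]
[-0.1, -0.25, 0.4] 315 [-1.02  0.5   1.02  0.53  2.18  3.06]
```

```bash
python3 - <<'E'
from h import *
p=W([-.2,-.2,.4]); t=W([0,-.02,.13])
b=R.from_quat(look(t-p,[0,1,.01])); q=(b*R.from_euler('z',180,degrees=True)).as_quat()
bot.move_ptp(p,q); c=cam("wrist"); cv2.imwrite("pics/w1.png",c["frame"]); np.savez("w1.npz",K=c["K"],k1=c["k1"],eye=c["eye"],Rm=c["Rm"])
print(bot.state()["clock"],np.round(proj(c,[W([-.008,95e-3*np.sin(a),.125+.095*np.cos(a)]) for a in np.radians(range(0,360,45))])).tolist())
E
```

```text
1.6167 [[274.0, 139.0], [255.0, 153.0], [269.0, 167.0], [301.0, 174.0], [335.0, 173.0], [360.0, 163.0], [357.0, 147.0], [320.0, 136.0]]
```

View pics/w1.png

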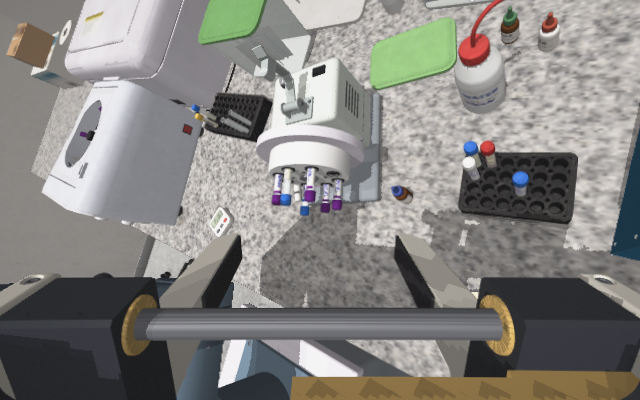

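No notch shows on the top, the far side or the near side of the rim, so it is near the bottom. The drum needs several pinch strokes. I'll check which stroke angles are reachable and look from close above the rim.

```bash
cat >> h.py <<'E'
def rimpose(a,r,flip):  # drum-angle position a (deg), TCP radius r
    a=np.radians(a); rad=np.array([0,-np.sin(a),np.cos(a)])
    return W([0,0,.125]+r*rad), look(RW@-rad, RW@np.array([flip,0,0.]))
E
python3 - <<'E'
from h import *
for f in (1,-1):
  print(f)
  for a in range(-75,76,15):
    j=[planner.inverse_kinematics(*rimpose(a,r,f)) for r in (.105,.15)]
    print(a,*[None if x is None else np.round(x,2) for x in j])
f=1
p,q=rimpose(0,.20,f); bot.move_ptp(p,q); c=cam("wrist"); cv2.imwrite("pics/w2.png",c["frame"]); np.savez("w2.npz",K=c["K"],k1=c["k1"],eye=c["eye"],Rm=c["Rm"])
print(bot.state()["clock"],np.round(proj(c,[W([x,y,.22 if y==0 else .165]) for x,y in ((-.008,0),(.008,0),(.035,-.07),(.035,.07),(.15,.07),(.15,-.07))])).tolist())
E
```

```text
1
-75 [ 0.61  0.7   1.86 -1.17  1.51  1.02] [ 0.69  0.7   1.8  -1.11  1.58  0.98]
-60 [ 0.53  0.48  1.87 -1.05  1.35  0.79] [ 0.6   0.47  1.82 -0.99  1.43  0.75]
-45 [ 0.38  0.31  1.86 -0.85  1.21  0.49] [ 0.45  0.28  1.8  -0.81  1.31  0.46]
-30 [ 0.19  0.18  1.82 -0.58  1.14  0.13] [ 0.23  0.15  1.75 -0.55  1.25  0.11]
-15 [-0.04  0.14  1.75 -0.27  1.17 -0.26] [-0.02  0.1   1.68 -0.26  1.28 -0.26]
0 [-0.27  0.18  1.67 -0.    1.3  -0.57] [-0.27  0.14  1.59 -0.    1.4  -0.57]
15 [-0.45  0.28  1.57  0.19  1.47 -0.79] [-0.46  0.26  1.49  0.19  1.57 -0.78]
30 [-0.58  0.42  1.48  0.33  1.66 -0.92] [-0.6   0.42  1.38  0.32  1.76 -0.91]
45 [-0.66  0.59  1.38  0.43  1.84 -1.  ] [-0.69  0.61  1.27  0.42  1.93 -0.98]
60 [-0.72  0.78  1.28  0.52  2.   -1.04] [-0.75  0.8   1.17  0.52  2.09 -1.02]
75 [-0.75  0.96  1.2   0.61  2.16 -1.06] [-0.78  1.    1.08  0.62  2.24 -1.02]
-1
-75 [ 0.61  0.7   1.86 -1.17  1.51 -2.12] [ 0.69  0.7   1.8  -1.11  1.58 -2.16]
-60 [ 0.53  0.48  1.87 -1.05  1.35 -2.35] [ 0.6   0.47  1.82 -0.99  1.43 -2.39]
-45 [ 0.38  0.31  1.86 -0.85  1.21 -2.65] [ 0.45  0.28  1.8  -0.81  1.31 -2.68]
-30 [ 0.19  0.18  1.82 -0.58  1.14 -3.02] [ 0.23  0.15  1.75 -0.55  1.25 -3.03]
-15 [-0.04  0.14  1.75 -0.27  1.17  2.89] [-0.02  0.1   1.68 -0.26  1.28  2.88]
0 [-0.27  0.18  1.67 -0.    1.3   2.57] [-0.27  0.14  1.59 -0.    1.4   2.57]
15 [-0.45  0.28  1.57  0.19  1.47  2.35] [-0.46  0.26  1.49  0.19  1.57  2.36]
30 [-0.58  0.42  1.48  0.33  1.66  2.22] [-0.6   0.42  1.38  0.32  1.76  2.23]
45 [-0.66  0.59  1.38  0.43  1.84  2.14] [-0.69  0.61  1.27  0.42  1.93  2.16]
60 [-0.72  0.78  1.28  0.52  2.    2.1 ] [-0.75  0.8   1.17  0.52  2.09  2.13]
75 [-0.75  0.96  1.2   0.61  2.16  2.08] [-0.78  1.    1.08  0.62  2.24  2.12]
2.8333 [[309.0, 201.0], [328.0, 201.0], [350.0, 245.0], [355.0, 114.0], [474.0, 114.0], [454.0, 245.0]]
```

View pics/w2.png

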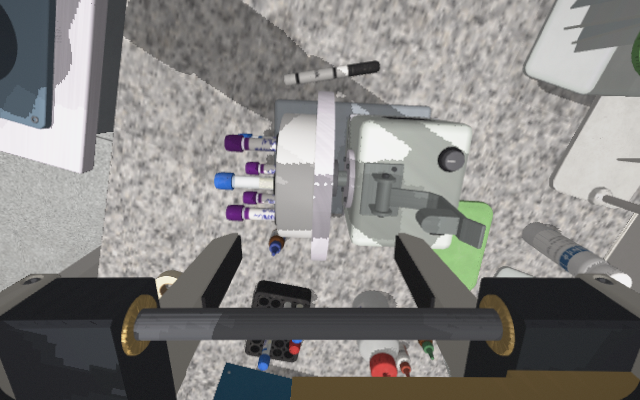

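The close view shows the rim as a vertical band at columns 315–335, rows 92–260. The housing top is at (350–470, 120–245), and the hook is back. No notch is in sight. The band looks slightly tilted, so I'll measure its edges to refine yaw and offset.

```bash
python3 - <<'E'
from h import *
c=dict(np.load("w2.npz")); im=cv2.imread("pics/w2.png")
print("pred rim edges z.125/.22",np.round(proj(c,[W(p) for p in ([-.008,.095,.125],[.008,.095,.125],[-.008,-.095,.125],[.008,-.095,.125],[-.008,.06,.1987],[-.008,-.06,.1987],[-.008,0,.22],[.008,0,.22])]),1).tolist())
cv2.imwrite("pics/w2c.png",cv2.resize(im[80:275,265:385],None,fx=3,fy=3,interpolation=cv2.INTER_CUBIC))
hsv=cv2.cvtColor(im,cv2.COLOR_BGR2HSV)
for v in range(96,260,12): print(v,im[v,306:344:1].mean(1).astype(int).tolist())
E
```

```text
pred rim edges z.125/.22 [[310.9, 88.6], [325.9, 88.5], [312.2, 248.5], [324.9, 248.5], [309.4, 128.0], [310.6, 251.4], [309.4, 200.9], [327.9, 200.9]]
96 [117, 117, 115, 114, 113, 108, 109, 115, 124, 125, 125, 127, 162, 169, 168, 167, 166, 165, 163, 162, 161, 161, 161, 160, 161, 160, 159, 159, 141, 127, 151, 181, 161, 147, 141, 157, 169, 176]
108 [117, 117, 117, 117, 115, 115, 115, 116, 117, 116, 107, 158, 198, 205, 204, 204, 203, 201, 201, 200, 200, 201, 200, 201, 200, 201, 199, 200, 184, 135, 116, 116, 116, 114, 114, 114, 114, 114]
120 [174, 174, 173, 172, 172, 172, 170, 169, 169, 166, 174, 216, 221, 218, 217, 218, 220, 221, 220, 220, 220, 222, 221, 221, 220, 221, 223, 223, 209, 142, 115, 115, 116, 115, 115, 115, 114, 115]
132 [217, 217, 216, 215, 215, 215, 215, 214, 214, 205, 222, 231, 232, 231, 230, 230, 230, 229, 228, 227, 228, 229, 230, 230, 229, 228, 229, 231, 199, 136, 116, 116, 116, 117, 116, 116, 116, 117]
144 [232, 231, 232, 231, 231, 231, 230, 230, 228, 226, 229, 232, 234, 234, 234, 232, 231, 232, 231, 231, 232, 233, 235, 236, 237, 237, 236, 235, 182, 127, 117, 116, 117,
[... 1068 characters left out ...]
, 163, 164, 165, 165, 163, 165, 167, 163, 163, 146, 124, 115, 104, 109, 134, 139, 113, 100, 95, 113, 126, 151, 156]
228 [156, 157, 156, 156, 156, 155, 158, 160, 162, 164, 163, 164, 164, 162, 160, 157, 157, 156, 158, 158, 157, 157, 158, 159, 164, 178, 187, 181, 171, 173, 159, 140, 150, 165, 171, 176, 184, 182]
240 [177, 185, 184, 164, 157, 162, 158, 224, 232, 233, 233, 232, 230, 228, 227, 228, 228, 229, 228, 227, 227, 228, 213, 162, 153, 160, 165, 169, 173, 177, 185, 190, 195, 201, 201, 198, 188, 177]
252 [171, 161, 152, 149, 148, 205, 216, 217, 216, 216, 217, 216, 217, 217, 217, 218, 217, 216, 216, 216, 216, 173, 149, 140, 130, 140, 154, 168, 180, 190, 187, 170, 157, 151, 148, 143, 143, 143]
```

View pics/w2c.png

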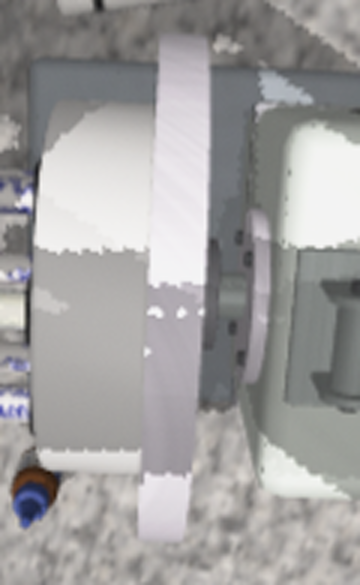

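```bash
python3 - <<'E'
from h import *
from scipy.optimize import least_squares
c=dict(np.load("w2.npz"))
fr=[(317.5,96),(316.8,108),(314.3,168),(312.7,240),(310.8,252)]
bk=[(334,96),(334.3,108),(333.7,132),(332.8,168),(331.3,204),(328.7,240),(327,252)]
ends=[(326.5,91.7),(318.5,260.3)]
print("eye loc",loc(c["eye"]))
def f(p):
    Rm=R.from_euler('z',p[2]).as_matrix(); o=np.array([p[0],p[1],.125]); r=[]
    for pts,s in((fr,-.008),(bk,.008)):
        for uv in pts:
            e,d=ray(c,uv); e,d=Rm.T@(e-o),Rm.T@d
            A,B,C=d[1]**2+d[2]**2,e[1]*d[1]+e[2]*d[2],e[1]**2+e[2]**2-.095**2
            t=(-B-np.sqrt(max(B*B-A*C,0)))/A; r.append(e[0]+t*d[0]-s)
    for uv in ends:
        e,d=ray(c,uv); e,d=Rm.T@(e-o),Rm.T@d
        r.append(abs(e[1]*d[2]-e[2]*d[1])/np.hypot(d[1],d[2])-.095)
    return np.array(r)*1000
s=least_squares(f,[*O[:2],YAW]); print(s.x,np.degrees(s.x[2]),np.round(s.fun,1))
E
```

```text
eye loc [-0.00047349  0.08293943  0.46862551]
[ 0.50274425 -0.02277487  0.26148906] 14.9822194362807 [ 0.1 -0.1 -0.1  1.1 -0.3  0.3  0.1 -0.4 -0.3 -0.1 -0.  -0.4 -0.3 -0.2]
```

The fit is clean: origin (0.503, −0.023), yaw 15.0°, residuals about 0.3 mm. I'll pinch at −55° (+y side, clear of the wash bottle), turn to +25°, release and look.

```bash
cat >> h.py <<'E'
YAW=0.2615; O=np.array([.5027,-.0228,0]); RW=R.from_euler('z',YAW).as_matrix()
def arc(a0,a1,r,v=.08,step=8):
    n=max(1,int(np.ceil(abs(a1-a0)/step)))
    for a in np.linspace(a0,a1,n+1)[1:]:
        p,q=rimpose(a,r,1); bot.line_to(p,max_speed=v,rot=q)
def stroke(a0,a1):
    bot.gripper_to(.027); bot.move_ptp(*rimpose(a0,.145,1))
    if bot.line_to(rimpose(a0,.105,1)[0],max_speed=.06,f_stop=6): print("contact!",bot.state()["ft_force"]); return False
    bot.gripper_to(.01,15); s=bot.state(); print("gap",s["finger_gap"],s["grasp_force"],np.round(s["ft_force"],1))
    arc(a0,a1,.105); s=bot.state(); print("end",np.round(s["ft_force"],1),s["finger_gap"])
    bot.gripper_to(.027); bot.line_to(rimpose(a1,.15,1)[0],max_speed=.1); print("clock",bot.state()["clock"]); return True
E
python3 - <<'E'
from h import *
bot.move_ptp(*rimpose(-28,.19,1))
if stroke(-55,25):
    bot.move_ptp(*rimpose(-10,.2,1))
    c=cam("wrist"); s=cam("side"); np.savez("w3.npz",K=c["K"],k1=c["k1"],eye=c["eye"],Rm=c["Rm"])
    cv2.imwrite("pics/w3.png",np.hstack([cv2.resize(c["frame"][70:280,200:400],None,fx=2,fy=2),cv2.resize(s["frame"][150:255,270:370],None,fx=4,fy=4)]))
print(bot.state()["clock"])
E
```

```text
gap 0.015764622940638406 15.00800684094429 [ 2.6  1.  -0. ]
end [ 4.7  1.  -0.4] 0.015858950735149747
clock 10.8167
11.5333
```

View pics/w3.png

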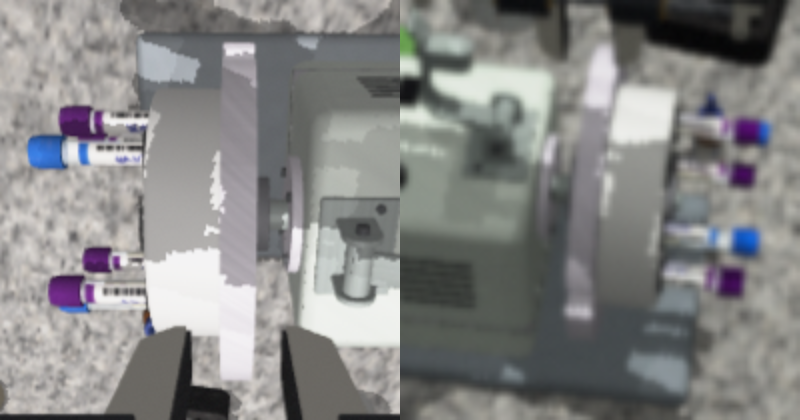

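The grip held (gap 15.8 mm) and the drum turned 80°. The rim's near side at (235–250, 45–375) in the left panel still shows no notch, so I'll do another stroke.

```bash
python3 - <<'E'
from h import *
bot.move_ptp(*rimpose(-28,.18,1))
if stroke(-55,25):
    bot.move_ptp(*rimpose(-10,.2,1))
    c=cam("wrist"); s=cam("side"); np.savez("w4.npz",K=c["K"],k1=c["k1"],eye=c["eye"],Rm=c["Rm"]); cv2.imwrite("pics/w4full.png",c["frame"])
    cv2.imwrite("pics/w4.png",np.hstack([cv2.resize(c["frame"][70:280,200:400],None,fx=2,fy=2),cv2.resize(s["frame"][150:255,270:370],None,fx=4,fy=4)]))
print(bot.state()["clock"])
E
```

```text
gap 0.015499516546605283 15.01537375152111 [ 1.4  1.1 -0.4]
end [ 5.4  0.9 -1.3] 0.01624010072798764
clock 18.3917
19.1083
```

View pics/w4.png

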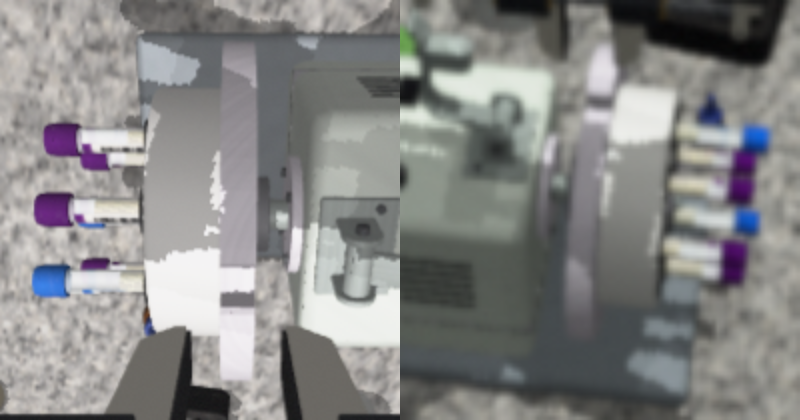

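The notch is visible: the dark band at (237,298) in the left panel, about (318,219) in the full wrist image, and at (600,100) in the side panel. I'll convert it to an angle.

```bash
python3 - <<'E'
from h import *
c=dict(np.load("w4.npz")); im=cv2.imread("pics/w4full.png")
print(im[196:234,314:324].mean((1,2)).astype(int).tolist())
def ang(uv):
    e,d=ray(c,uv); e,d=RW.T@(e-O-[0,0,.125]),RW.T@d
    A,B,C=d[1]**2+d[2]**2,e[1]*d[1]+e[2]*d[2],e[1]**2+e[2]**2-.095**2
    t=(-B-np.sqrt(B*B-A*C))/A; p=e+t*d; return np.round(np.degrees(np.arctan2(-p[1],p[2])),1)
for v in range(196,234,2): print(v,ang((318.5,v)))
print(loc(c["eye"]))
E
```

```text
[172, 172, 172, 172, 172, 169, 157, 177, 230, 242, 242, 242, 242, 242, 242, 241, 241, 241, 239, 216, 140, 113, 113, 113, 113, 113, 113, 156, 210, 214, 214, 227, 235, 235, 235, 235, 235, 234]
196 -14.0
198 -12.9
200 -11.8
202 -10.8
204 -9.6
206 -8.5
208 -7.4
210 -6.2
212 -5.1
214 -3.9
216 -2.7
218 -1.5
220 -0.2
222 1.0
224 2.3
226 3.7
228 5.1
230 6.5
232 7.9
[-0.00101135  0.14362227  0.44884665]
```

The far mouth edge is at +4.3° (row 227) and the near mouth edge at −10.8° (row 202). That gives 15.1°, or 25 mm, which is exactly the mouth width. The dark far wall also spans as much as a 17 mm depth should. The notch is therefore at −3.2°, so I'll turn it +3.2° and re-check numerically.

```bash
python3 - <<'E'
from h import *
stroke(-33,-29.8)
bot.move_ptp(*rimpose(-10,.2,1))
c=cam("wrist"); im=c["frame"]
def ang(uv):
    e,d=ray(c,uv); e,d=RW.T@(e-O-[0,0,.125]),RW.T@d
    A,B,C=d[1]**2+d[2]**2,e[1]*d[1]+e[2]*d[2],e[1]**2+e[2]**2-.095**2
    t=(-B-np.sqrt(B*B-A*C))/A; p=e+t*d; return np.round(np.degrees(np.arctan2(-p[1],p[2])),1)
g=im[:,314:324].mean((1,2)).astype(int)
print([(v,int(g[v]),float(ang((318.5,v)))) for v in range(200,238)])
print(bot.state()["clock"])
for s in (1,-1):
  for x,z in ((.145,.32),(.145,.263),(.06,.32),(0,.26)):
    print(s,x,z,planner.inverse_kinematics(W([x,0,z]),look([0,0,-1],RW@[0,s,0])))
E
```

```text
gap 0.015392909951594468 15.002233609557152 [0.7 0.5 1.1]
end [0.1 2.5 1.1] 0.015745518206303995
clock 22.375
[(200, 175, -10.3), (201, 175, -9.8), (202, 175, -9.2), (203, 175, -8.7), (204, 175, -8.1), (205, 169, -7.6), (206, 163, -7.0), (207, 212, -6.4), (208, 240, -5.9), (209, 239, -5.3), (210, 239, -4.7), (211, 239, -4.1), (212, 239, -3.5), (213, 239, -2.9), (214, 239, -2.3), (215, 239, -1.7), (216, 239, -1.1), (217, 221, -0.5), (218, 117, 0.1), (219, 117, 0.8), (220, 117, 1.4), (221, 117, 2.0), (222, 116, 2.7), (223, 116, 3.4), (224, 117, 4.0), (225, 129, 4.7), (226, 180, 5.4), (227, 221, 6.1), (228, 221, 6.8), (229, 225, 7.5), (230, 232, 8.2), (231, 234, 9.0), (232, 234, 9.7), (233, 234, 10.5), (234, 235, 11.3), (235, 237, 12.1), (236, 239, 12.9), (237, 240, 13.7)]
22.95
1 0.145 0.32 [-1.50353160e-01  3.95910100e-01  1.15075272e+00 -4.44089210e-16
  1.59492984e+00 -1.98264949e+00]
1 0.145 0.263 [-1.50353160e-01  4.15379536e-01  1.25632901e+00 -4.44089210e-16
  1.46988411e+00 -1.98264949e+00]
1 0.06 0.32 [-2.11915257e-01  2.38603928e-01  1.36963964e+00 -4.44089210e-16
  1.53334909e+00 -2.04421158e+00]
1 0 0.26 [-2.67326538e-01  1.61008387e-01  1.61155903e+00 -4.44089210e-16
  1.36902524e+00 -2.09962287e+00]
-1 0.145 0.32 [-1.50353160e-01  3.95910100e-01  1.15075272e+00 -4.44089210e-16
  1.59492984e+00  1.15894317e+00]
-1 0.145 0.263 [-1.50353160e-01  4.15379536e-01  1.25632901e+00 -4.44089210e-16
  1.46988411e+00  1.15894317e+00]
-1 0.06 0.32 [-2.11915257e-01  2.38603928e-01  1.36963964e+00 -4.44089210e-16
  1.53334909e+00  1.09738107e+00]
-1 0 0.26 [-2.67326538e-01  1.61008387e-01  1.61155903e+00 -4.44089210e-16
  1.36902524e+00  1.04196979e+00]
```

The notch mouth now spans −7.8° to +7.9°, so it is centred at the top. Next is the hook's actual angle, from predicted tab positions in the w2 and side views.

```bash
python3 - <<'E'
from h import *
c=dict(np.load("w2.npz")); A=cam("scene"); B=cam("side")
def T(th,f,u): 
    t=th; return W([.06-(f*np.cos(t)-u*np.sin(t)),0,.187+f*np.sin(t)+u*np.cos(t)])
for th in (1.2,1.35,1.5,1.65,1.75):
    print(th,[np.round(proj(k,[T(th,.08,.053),T(th,.06,.019),T(th,.0,.0)])).tolist() for k in (c,A,B)])
im=cv2.imread("pics/w2.png"); 
cv2.imwrite("pics/hk.png",np.hstack([cv2.resize(im[140:260,355:495],(560,480),interpolation=cv2.INTER_CUBIC)]))
E
```

```text
1.2 [[[442.0, 238.0], [395.0, 219.0], [383.0, 195.0]], [[295.0, 151.0], [305.0, 162.0], [304.0, 179.0]], [[285.0, 154.0], [296.0, 164.0], [296.0, 180.0]]]
1.35 [[[459.0, 236.0], [407.0, 220.0], [383.0, 195.0]], [[290.0, 151.0], [301.0, 161.0], [304.0, 179.0]], [[280.0, 155.0], [292.0, 163.0], [296.0, 180.0]]]
1.5 [[[474.0, 233.0], [418.0, 220.0], [383.0, 195.0]], [[285.0, 151.0], [298.0, 161.0], [304.0, 179.0]], [[274.0, 156.0], [289.0, 163.0], [296.0, 180.0]]]
1.65 [[[484.0, 229.0], [428.0, 219.0], [383.0, 195.0]], [[281.0, 153.0], [294.0, 161.0], [304.0, 179.0]], [[270.0, 158.0], [285.0, 164.0], [296.0, 180.0]]]
1.75 [[[490.0, 226.0], [434.0, 218.0], [383.0, 195.0]], [[278.0, 154.0], [292.0, 161.0], [304.0, 179.0]], [[267.0, 159.0], [283.0, 164.0], [296.0, 180.0]]]
```

View pics/hk.png

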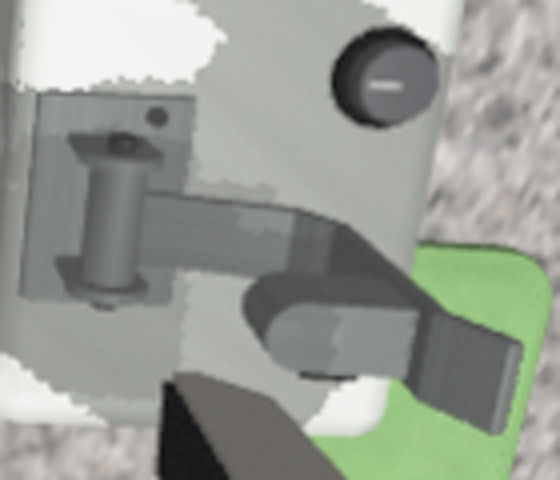

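Tab end at full-image (482,237) and nose at (424,224) put the hook at about 1.6 rad, near its stop. The pin matches its predicted pixel. I'll come down behind the tab with closed fingers, sweep it forward along its arc and press above the nose.

```bash
cat > hook.py <<'E'
from h import *
q=look([0,0,-1],RW@[0,1,0])
def tip(x,z): return W([x,0,z+bot.tcp_to_tips])
def Q(t,f=.070,u=.049): return .06-(f*np.cos(t)-u*np.sin(t))+.0075, .187+f*np.sin(t)+u*np.cos(t)
def st(m): s=bot.state(); print(m,round(s["clock"],2),np.round(loc(s["tcp_pos"])-[0,0,bot.tcp_to_tips],4),np.round(s["ft_force"],1))
E
python3 - <<'E'
from hook import *
bot.gripper_to(0.0,10); bot.move_ptp(tip(.10,.34),q); bot.line_to(tip(.158,.33),max_speed=.12)
hit=bot.line_to(tip(.158,.247),max_speed=.1,f_stop=5); st("down %s"%hit)
if not hit:
    for t in np.arange(1.75,.12,-.11):
        if bot.line_to(tip(*Q(t)),max_speed=.06,f_stop=15): st("stop %.2f"%t); break
    st("swept")
    if t<.25:
        h=bot.line_to(tip(.06-.0625,.228),max_speed=.03,f_stop=15); st("press %s"%h); bot.hold(.3); st("hold")
        c=cam("wrist");cv2.imwrite("pics/press.png",c["frame"])
E
```

```text
down False 26.78 [ 1.583e-01 -2.000e-04  2.479e-01] [-0.2  0.4 -0.3]
swept 31.75 [9.000e-03 1.000e-04 2.493e-01] [-1.2 -0.5 -0.1]
press True 32.33 [ 0.0017 -0.      0.2361] [-0.2  1.   5.2]
hold 32.63 [ 0.0017 -0.      0.2361] [-0.6  0.1  8.1]
```

The press stopped at a tip height of 0.236 m, which is the closed strap's top; it would be about 0.25 m if the nose were on the rim. I'll press once more, back off straight up and look.

```bash
python3 - <<'E'
from hook import *
h=bot.line_to(tip(-.003,.231),max_speed=.02,f_stop=15); st("press2 %s"%h); bot.hold(.3); st("")
bot.line_to(tip(-.003,.30),max_speed=.1)
bot.move_ptp(*rimpose(-15,.22,1)); c=cam("wrist"); st("away")
def T(th,f,u): return W([.06-(f*np.cos(th)-u*np.sin(th)),0,.187+f*np.sin(th)+u*np.cos(th)])
print([(th,np.round(proj(c,[T(th,.08,.053),T(th,.06,.02)]),1).tolist()) for th in (0,.05,.1,.25)])
P=proj(c,[T(0,.05,.04)])[0]; print(P); u,v=int(P[0])-60,int(P[1])-60
cv2.imwrite("pics/fin.png",cv2.resize(c["frame"][max(v,0):v+130,u:u+160],None,fx=4.5,fy=4.5,interpolation=cv2.INTER_CUBIC)); print(u,v)
E
```

```text
press2 True 32.95 [ 1.600e-03 -1.000e-04  2.361e-01] [0.2 1.5 5.1]
 33.25 [ 0.0016 -0.      0.2361] [0.9 1.1 6.1]
away 35.75 [-1.000e-04  5.680e-02  3.153e-01] [-0.   0.2 -0.4]
[(0, [[296.1, 231.4], [318.1, 210.5]]), (0.05, [[298.9, 234.2], [319.2, 212.2]]), (0.1, [[302.0, 237.0], [320.4, 213.9]]), (0.25, [[313.0, 244.9], [325.2, 219.0]])]
[328.67848518 222.71388896]
268 162
```

View pics/fin.png

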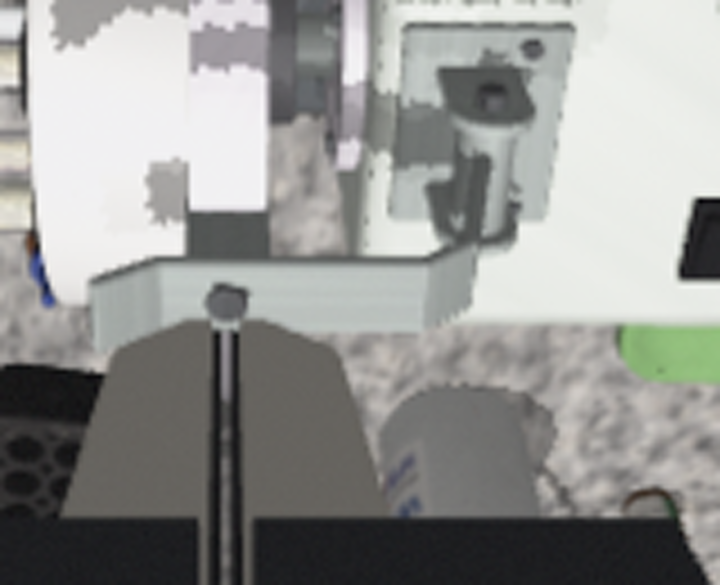

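The picture shows the strap lying level across the rim over the dark notch at (230,235), with the tab end at full-image (289,232). That row is the closed prediction of 231; 0.25 rad would be row 245. The hook is home and the robot is clear of it.

```bash
python3 -c "
from h import *
print(job.job_done())"
```

```text
the job is handed in; nothing more can be done
None
```

The job is handed in: the notch was turned to the top (measured within about 0.1°) and the hook swung forward and pressed fully into it, with the robot clear at about 36 s.

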